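# Let the ball stopper out of the lever dispenser

## Robot

A 6-joint arm with a two-finger parallel gripper is mounted at the origin on the work surface. World frame = base frame: x ahead of the robot, y to its left, z up, the work surface at z = 0. Lengths are in m, angles in degrees, forces in N, time in s.
With the tool pointing down it reaches from about 0.25 to 0.725 m from the base axis. Payload 9.7 kg.
Tool frame: the origin (TCP) lies at the very end of the fingers, on their centre line; the grasp point (between the pads) lies 19 mm behind it; z points along the fingers, y is the line along which they close (so a half turn about z gives the same grasp; the last joint's range is limited). The gripper opens to 85 mm and grips with 20 to 120 N. Pads are 22 mm wide; open, the fingers measure 114 mm over their backs; the gripper's body (76 mm by 85 mm) begins 54 mm behind the grasp point. The pads swing forward as they close: fully open they stand 13 mm farther back than shut.
Start: joints at [72.938, 4.979, 10.078, 95.1, 0, 90], TCP at [0.161, 0.526, 0.231] pointing down, gripper open.
Joint ranges: [-179.16, 179.16], [-48.56, 103.87], [-65.8, 70.77], [-126.05, 130.52], [-82.76, 87.17], [-180, 180]. Speed limits (degrees/s): [127.2, 127.2, 147.25, 180, 180, 180].

## Interface

Orientations are given as [roll, pitch, yaw] about the fixed x, y, z axes, in that order (R = Rz(yaw) Ry(pitch) Rx(roll)).
In Python, from workcell import bot, viewer, finder gives the robot as it stands. The module is installed in compiled form; this text tells all that it offers.
- The arm moves only by the shell command python3 -m inch 'ROWS' [FORCE]. ROWS is JSON, a list that holds one entry, the list of rows, each a list of 7 numbers: the opening in per cent of the stroke, from 0 (shut) to 100 (fully open), then the shift along the tool's x, y, z in mm, then the turn, a rotation vector about the tool's x, y, z in degrees. In form: [[[grip, tx, ty, tz, ax, ay, az], ...]]. A call has 1 to 8 rows; each row shifts and turns the commanded pose from where the row before left it, along the tool's axes as they then stand; what a row does not reach is not made up. A row lasts 1/8 s, in which the tool goes at most 62.5 mm and 10.7 degrees, less where a joint would pass 70% of its speed; a pose out of reach is approached as far as the arm can. A call with a gripper value outside its range is refused whole. The fingers move at their own pace and stop on an object; FORCE is the grip in N (left out, the last holds). Time passes only in rows, so rows that do not move let the fingers close. It gives the time, the measured TCP pose, the force, the opening and the grip force at its end, in the units of the state.
- bot.get_obs(): the state, without advancing time (a new reading comes with each control period).
- viewer.camera(name): name is "side" or "top"; returns a dict with "pixels" (400x640x3 uint8, red, green, blue), "vfov" (degrees; the focal length in pixels is half the picture's height over the tangent of half this angle, whatever the lens; pixels are square), "cx", "cy" (the principal point, pixels), "R" (3x3) and "t" (3): a world point X has camera coordinates R X + t. Camera axes: x right, y down, z forward; pixel columns grow to the right and rows downward; lengths in m; the calibration is good to about 2 mm. A picture is of the moment at which its call begins. There is no depth.
- bot.job_done(): hands the job in; it is judged then, once.
Trained networks look in the newest picture that a camera, given by its name, has taken for a name from the list of things; names that differ only in an ending like _2 or _b are one class to them, and where a whole thing is asked for, a point or a joint stands for the part that bears it (a point fixed in the world has none). Each returns a list of dicts, best first, with "conf" (0 to 1); they miss things now and then, are a little off and sometimes report something else, mostly with a low value. They report only what shows in the picture. A call takes as long as a camera call. They do not tell look-alikes from the thing itself.
- finder.outline_of(camera, thing): "pixels" (400x640 bool, what is visible of it) and "extent" ([centre column, centre row, width, height] in pixels, round what is visible of it).
- finder.mark_of(camera, thing): "position" ([column, row] in pixels: a listed point, or the origin of a listed thing).
The state is a dict: "time": time; "q": joint angles; "qd": joint speeds; "joint_efforts": joint torques, N m; "ee_pos": TCP position; "tcp_rot": TCP orientation; "wrist_force": force on the tool from outside, world axes, zero at the start; "torque": the same for the moment, N m; "opening": finger opening in m; "grasp_force": force on a finger pad.
Only numpy, scipy, OpenCV 4.12 (cv2) and the standard library are available. Lean on these libraries where they do the work, as an engineer would, in place of code of your own. Each camera call takes 0.05 s, during which the arm holds its last target. There are 200 camera calls.

## Task

With a fingertip, press the paddle of the lever on the side where the round ball stopper waits all the way down, so that its lid lifts, and hold it there until the ball has rolled out into the front tray. Then ease the lever slowly all the way up so that the lid comes down without slamming, and move clear. Work the lid by its lever only: do not touch the ball or the lids, keep the barrel-shaped cork behind its own lid, and leave the mug, measuring cup and jar where they are.

Things in the scene. Friction and masses are not known exactly. Their poses are not given: they have to be found in the camera images.
- dispenser: Fixed acrylic dispenser, x from -157 to +100 mm, 104 mm wide over its walls (228 over the paddles), 107 mm high, clear walls, open top. Origin on the shelf. Its -x end, with the tray, faces the robot; +y is its left seen from the robot. Two chutes side by side (centres y +25 and -25 mm, 46 mm wide) slope down 12 degrees to -x, each closed in front by a lid.
- tray (a point): Middle of the floor of the white tray in front of the lids (dispenser x -107, y 0), 9 mm above the shelf. The tray spans dispenser x -153 to -59 and y -48 to +48 mm inside, walls 36 mm high; its floor falls slightly to the front (-x).
- ball: Cork ball stopper, 32 mm across, 15 g, loose; origin at its centre. Waits in one of the two chutes (left or right varies) against the shut lid, at dispenser x -39, y +25 or -25 mm, height 50 mm. Its axes mean nothing. In the tray its centre is about 25 mm above the shelf.
- plug: Barrel-shaped cork: a plain cylinder 32 mm across, 34 mm long, lying across the other chute against that lid; same place and height as the ball would have there. Origin at its centre, its axis along its y.
- paddle_left (a point): Centre of the top face of the left paddle: a white plate 44 mm (dispenser x) by 50 mm (y), 6 mm thick, on the end of the steel lever along that side of the dispenser. At rest 85 mm above the shelf, in the dispenser frame at x -110, y +90 mm. Moves with the lever: about 40 mm down (to about 45 mm above the shelf) and 3 mm in +x at full press. Nothing solid lies under it.
- paddle_right (a point): Centre of the top face of the right paddle: a white plate 44 mm (dispenser x) by 50 mm (y), 6 mm thick, on the end of the steel lever along that side of the dispenser. At rest 85 mm above the shelf, in the dispenser frame at x -110, y -90 mm. Moves with the lever: about 40 mm down (to about 45 mm above the shelf) and 3 mm in +x at full press. Nothing solid lies under it.
- lever_left (a joint): Left lever angle, rad: 0 = up, lid shut (rest); 0.27 = fully down on its stop, lid wide open. Pivot 150 mm behind the paddle's centre (dispenser x +40, height 75 mm). Its spring asks about 2.5 N at the paddle at the start, 5 N at the bottom; let go, it snaps up and the lid slams. It follows a finger that rises slowly (2 s or more for the whole stroke).
- lever_right (a joint): Right lever angle, rad: 0 = up, lid shut (rest); 0.27 = fully down on its stop, lid wide open. Pivot 150 mm behind the paddle's centre (dispenser x +40, height 75 mm). Its spring asks about 2.5 N at the paddle at the start, 5 N at the bottom; let go, it snaps up and the lid slams. It follows a finger that rises slowly (2 s or more for the whole stroke).
- lid_left: Left lid: a steel plate 43 mm wide, 64 mm high, 4 mm thick, closing the front of that chute. Origin on its hinge, at its top edge, 98 mm above the shelf, dispenser x -57, y +25 mm; hangs vertically when shut. The lever on the same side lifts it, swinging its foot out towards -x and up by 4 times the lever's angle.
- lid_right: Right lid: a steel plate 43 mm wide, 64 mm high, 4 mm thick, closing the front of that chute. Origin on its hinge, at its top edge, 98 mm above the shelf, dispenser x -57, y -25 mm; hangs vertically when shut. The lever on the same side lifts it, swinging its foot out towards -x and up by 4 times the lever's angle.
- mug: White porcelain mug, 80 mm across, 92 mm high, handle at its +y; origin under its centre. Bystander.
- measuring_cup: Red plastic measuring cup, 72 mm across, 55 mm high, a flat handle reaching 108 mm to its +x; origin under the centre of the cup. Bystander.
- jar: Closed glass jar, 76 mm across, 120 mm high; origin under its centre. Bystander, to the right of the dispenser.
Not all that is in view belongs to the job. Leave any orange or turquoise look-alike of the plug alone.

How it is judged:
By the outcome, as a careful person would: the job done as asked, in the order asked, and still so for the second after the job is handed in, with the robot touching nothing.
It also fails if it takes over 38 s, if anything falls off the work surface, if the arm or the gripper's body presses on something with over 40 N, if the wrist force passes 120 N, or if a joint passes its speed limit or range.

## Working session

There is one attempt and no reset: what is moved stays moved. The work goes in short steps, Python scripts to look and compute and a shell command to move; the robot and the scene stay as the last step left them, time stands still between calls to the robot, and variables do not carry over. Pictures are saved under pics/ and viewed, at most 10 in all, crops included, and the job is handed in when it is done.

```bash
mkdir -p pics
cat > h.py <<'E'
import numpy as np, cv2
from workcell import bot, viewer, finder
def ray(c,uv):
    f=200/np.tan(np.radians(c["vfov"])/2)
    d=np.array([(uv[0]-c["cx"])/f,(uv[1]-c["cy"])/f,1.]); R=np.array(c["R"])
    return -R.T@np.array(c["t"]), R.T@d
def atz(c,uv,z):
    o,d=ray(c,uv); return o+d*(z-o[2])/d[2]
def tri(a,ua,b,ub):
    o1,d1=ray(a,ua);o2,d2=ray(b,ub)
    s=np.linalg.lstsq(np.c_[d1,-d2],o2-o1,rcond=None)[0]
    p,q=o1+d1*s[0],o2+d2*s[1]; return (p+q)/2,np.linalg.norm(p-q)
def proj(c,X):
    f=200/np.tan(np.radians(c["vfov"])/2); p=np.array(c["R"])@X+np.array(c["t"])
    return [c["cx"]+f*p[0]/p[2],c["cy"]+f*p[1]/p[2]]
E
python3 - <<'E'
from h import *
np.set_printoptions(precision=3,suppress=True)
C={n:viewer.camera(n) for n in("side","top")}
for n in C: cv2.imwrite(f"pics/{n}0.png",C[n]["pixels"][:,:,::-1])
Z=dict(dispenser=0,tray=.009,ball=.05,plug=.05,paddle_left=.085,paddle_right=.085,lid_left=.098,lid_right=.098,mug=0,measuring_cup=0,jar=0)
for t,z in Z.items():
    m={}
    for n in C:
        r=finder.mark_of(n,t)
        for k in r[:3]: print(t,n,round(k["conf"],2),np.round(k["position"],1),atz(C[n],k["position"],z))
        if r: m[n]=r[0]["position"]
    if len(m)==2: print("  tri",*tri(C["side"],m["side"],C["top"],m["top"]))
o=bot.get_obs();print(o["time"],o["ee_pos"],o["tcp_rot"],o["opening"])
E
```

```text
dispenser side 0.59 [304.8 207.9] [0.526 0.084 0.   ]
dispenser side 0.56 [348.5 206.2] [0.621 0.073 0.   ]
dispenser top 0.92 [290.4 172.2] [0.609 0.08  0.   ]
dispenser top 0.48 [283.5 182.4] [0.583 0.097 0.   ]
  tri [0.567 0.08  0.006] 0.08338218137968575
tray side 0.76 [298.6 212.1] [0.51  0.062 0.009]
tray side 0.57 [360.1 295.9] [ 0.591 -0.179  0.009]
tray top 0.73 [293.1 210.6] [0.512 0.073 0.009]
tray top 0.54 [223.7 158.8] [0.643 0.247 0.009]
  tri [ 0.511  0.073 -0.001] 0.0013552865151228851
ball top 0.71 [282.3 182.8] [0.579 0.097 0.05 ]
plug side 0.78 [295.6 282.3] [ 0.481 -0.165  0.05 ]
plug top 0.71 [375.9 225.9] [ 0.474 -0.13   0.05 ]
plug top 0.68 [299.7 259.9] [0.392 0.055 0.05 ]
plug top 0.59 [303.9 184.3] [0.575 0.044 0.05 ]
  tri [ 0.478 -0.135  0.015] 0.008677945699239499
paddle_left top 0.74 [259.  216.2] [0.498 0.149 0.085]
paddle_right side 0.98 [307.1 210.3] [ 0.52  -0.023  0.085]
paddle_right top 0.84 [333.2 211. ] [ 0.51  -0.026  0.085]
paddle_right top 0.3 [227.1 159. ] [0.633 0.225 0.085]
  tri [ 0.515 -0.026  0.088] 0.00994802279194109
lid_left side 0.59 [345.8 203.1] [ 0.593 -0.03   0.098]
lid_left top 0.42 [278.4 188.1] [0.563 0.103 0.098]
  tri [ 0.596  0.107 -0.017] 0.05233307348430969
lid_right side 0.63 [322.6 181.2] [0.561 0.045 0.098]
lid_right top 0.57 [303.  190.6] [0.557 0.045 0.098]
  tri [0.559 0.045 0.098] 0.0033553873217519225
mug side 0.68 [344.9 161.9] [0.647 0.242 0.   ]
mug top 0.59 [226.4 161.7] [0.636 0.242 0.   ]
  tri [0.641 0.242 0.   ] 0.010348477120328764
measuring_cup side 0.74 [300.  210.4] [0.514 0.077 0.   ]
measuring_cup side 0.62 [394.6 248.3] [ 0.685 -0.069  0.   ]
jar side 0.65 [361.3 299.8] [ 0.593 -0.181  0.   ]
jar top 0.56 [392.4 179.4] [ 0.591 -0.179  0.   ]
  tri [ 0.592 -0.179 -0.002] 0.0023316178911554656
1.2 [0.161 0.526 0.231] [179.998  -0.001 162.936] 0.08547969300024703
```

View pics/top0.png

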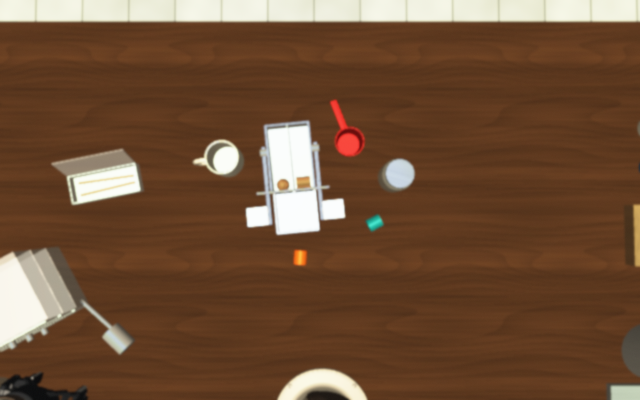

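View pics/side0.png

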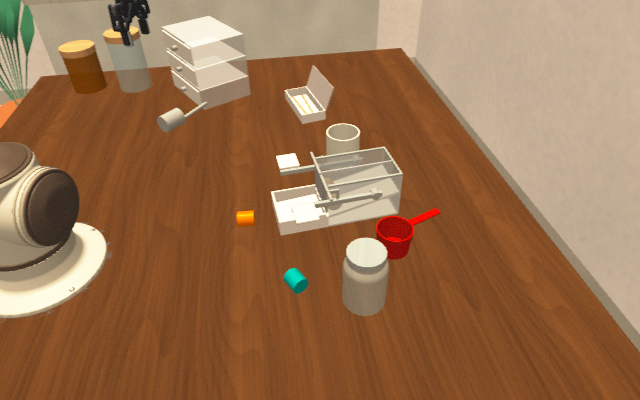

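The top picture shows the dispenser at (293,180) with a round thing at (283,184) on the left and a barrel at (304,183) on the right. The left paddle is at (258,216) and the right one at (333,209). In the side picture the left paddle is at (288,161).

Candidates for the ball are (283,184) and the barrels at (304,183), orange (300,258) and turquoise (375,223). For the paddle they are (258,216) and (333,209). I choose the ball at (283,184), so the left paddle at (258,216), and will check that in a close crop.

Run:
```python
from h import *
np.set_printoptions(precision=3,suppress=True)
C={n:viewer.camera(n) for n in("side","top")}
p=C["top"]["pixels"][110:245,235:355,::-1]
cv2.imwrite("pics/crop.png",cv2.resize(p,None,fx=4.4,fy=4.4,interpolation=cv2.INTER_CUBIC))
g={}
for n in C:
  for t in("paddle_left","paddle_right"):
    for r in finder.outline_of(n,t)[:2]:
        print(n,t,round(r["conf"],2),np.round(r["extent"],1),r["pixels"].sum())
print("tri L",tri(C["side"],(288,160.5),C["top"],(258,216.5)))
L=atz(C["top"],(258,216.5),.085);R=atz(C["top"],(333,209.5),.085)
d=L-R;print(L,R,np.linalg.norm(d),"yaw",np.degrees(np.arctan2(-d[0],d[1])))
```

```text
side paddle_left 0.85 [294.3 164.1  39.   25.2] 515
side paddle_right 0.68 [331.5 205.5  82.   39.2] 855
top paddle_left 0.7 [305.5 182.1  14.8  13.8] 168
top paddle_left 0.68 [258.1 193.9  24.1  72.6] 659
top paddle_right 0.75 [329.8 185.7  27.9  65.3] 622
tri L (array([0.499, 0.152, 0.084]), np.float64(0.0032994068738405363))
[0.497 0.152 0.085] [ 0.513 -0.025  0.085] 0.1776820682757095 yaw 5.252122224084475
```

View pics/crop.png

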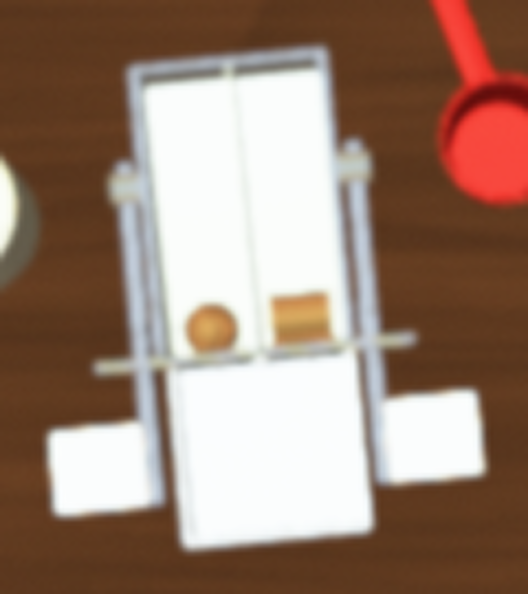

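The crop shows the round ball at crop (212,328) in the left chute and the barrel at (300,318) in the right, so it is the left paddle. The target is about (0.497, 0.160), slightly outboard of the paddle's centre, with yaw about 185°.

```bash
python3 -m inch '[[[0,-43,-25,0,0,0,0],[0,-43,-25,0,0,0,0],[0,-43,-25,0,0,0,0],[0,-43,-25,0,0,0,0],[0,-43,-25,0,0,0,0],[0,-43,-25,0,0,0,0],[0,-43,-25,0,0,0,0],[0,-43,-25,0,0,0,0]]]' 40
```

```text
time: 2.5
ee_pos: [0.4325, 0.2323, 0.2315]
tcp_rot: [180.0, 0.0, 162.9]
wrist_force: [0.6, 0.4, -0.4]
opening: -0.0002
grasp_force: 0.0
```

```bash
python3 -m inch '[[[0,-28,-17,10,0,0,0],[0,-28,-17,20,0,0,0],[0,-27,-17,20,0,0,0],[0,0,0,20,0,0,-7],[0,0,0,20,0,0,-7],[0,0,0,10,0,0,-8],[0,0,0,0,0,0,0]]]'
python3 - <<'E'
from h import *
np.set_printoptions(precision=3,suppress=True)
C={n:viewer.camera(n) for n in("side","top")}
ims=[]
for n,(u,v) in (("side",(290,165)),("top",(275,195))):
  im=C[n]["pixels"][:,:,::-1].copy()
  ims.append(cv2.resize(im[v-65:v+65,u-65:u+65],(400,400),interpolation=cv2.INTER_CUBIC))
cv2.imwrite("pics/near.png",np.hstack(ims))
o=bot.get_obs();print(o["ee_pos"],o["wrist_force"],proj(C["side"],o["ee_pos"]),proj(C["top"],o["ee_pos"]))
E
```

```text
time: 3.38
ee_pos: [0.4955, 0.1604, 0.1306]
tcp_rot: [-180.0, -0.1, -175.1]
wrist_force: [0.5, 1.0, 0.5]
opening: 0.0001
grasp_force: 0.0
[0.496 0.161 0.132] [ 0.639 -0.645  0.81 ] [np.float64(284.17646374276234), np.float64(139.83230991657666)] [np.float64(251.65214025524284), np.float64(216.9299776244787)]
```

View pics/near.png

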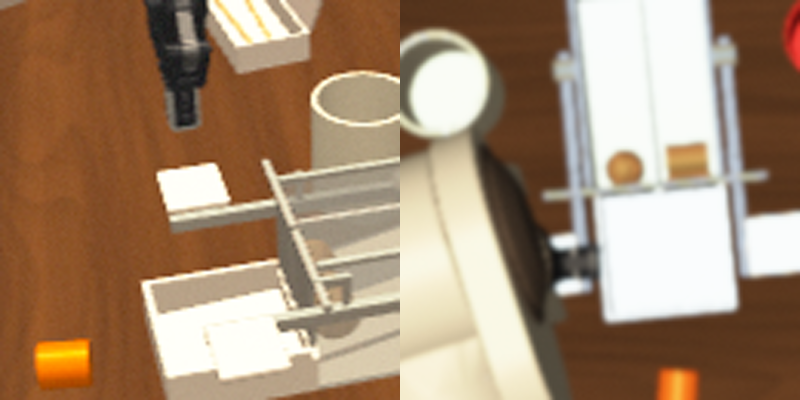

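The tip hovers over the left paddle: the side view has the tip at crop (183,128) above the paddle at (193,188). The path down is clear.

```bash
python3 -m inch '[[[0,0,0,15,0,0,0],[0,0,0,15,0,0,0],[0,0,0,7,0,0,0],[0,0,0,6,0,0,0],[0,0,0,6,0,0,0],[0,0,0,6,0,0,0],[0,0,0,6,0,0,0],[0,0,0,6,0,0,0]]]'; python3 -m inch '[[[0,0,0,5,0,0,0],[0,0,0,5,0,0,0],[0,0,0,4,0,0,0],[0,0,0,3,0,0,0],[0,0,0,2,0,0,0],[0,0,0,0,0,0,0]]]'
```

```text
time: 4.47
ee_pos: [0.4962, 0.1606, 0.0642]
tcp_rot: [180.0, 0.0, -175.1]
wrist_force: [-0.6, -0.7, 4.1]
opening: 0.0001
grasp_force: 2.0
time: 5.22
ee_pos: [0.4962, 0.1606, 0.0455]
tcp_rot: [180.0, 0.0, -175.1]
wrist_force: [1.1, -0.2, 5.9]
opening: 0.0
grasp_force: 2.7
```

```bash
python3 -m inch '[[[0,0,0,1,0,0,0],[0,0,0,1,0,0,0],[0,0,0,0,0,0,0]]]'
python3 - <<'E'
from h import *
np.set_printoptions(precision=3,suppress=True)
C={n:viewer.camera(n) for n in("side","top")}
ims=[]
for n,(u,v) in (("side",(310,190)),("top",(285,195))):
  im=C[n]["pixels"][:,:,::-1].copy()
  ims.append(cv2.resize(im[v-60:v+60,u-60:u+60],(400,400),interpolation=cv2.INTER_CUBIC))
cv2.imwrite("pics/press.png",np.hstack(ims))
for n in C: print(n,[(round(r["conf"],2),r["position"]) for r in finder.mark_of(n,"ball")])
print(bot.get_obs()["wrist_force"])
E
```

```text
time: 5.6
ee_pos: [0.4964, 0.1607, 0.0447]
tcp_rot: [180.0, 0.1, -175.1]
wrist_force: [-1.7, -1.1, 13.4]
opening: -0.0001
grasp_force: 7.4
side [(0.7, [281.8, 198.2])]
top [(0.43, [288.2, 222.5])]
[-2.14  -0.13  14.805]
```

View pics/press.png

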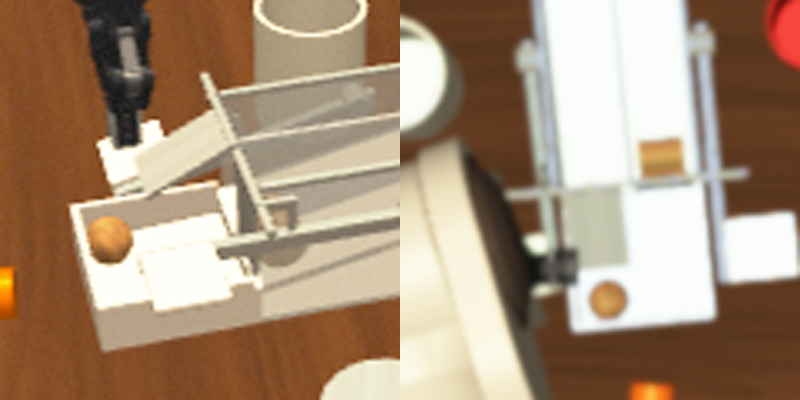

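The ball is in the front of the tray (side crop (108,240), top crop (607,300)), the left lid is open and the stop is felt at 13 N. The cork is still behind its own lid. I'll hold briefly, then ease up.

```bash
python3 -m inch '[[[0,0,0,0,0,0,0],[0,0,0,0,0,0,0],[0,0,0,0,0,0,0],[0,0,0,0,0,0,0],[0,0,0,-1,0,0,0],[0,0,0,-1,0,0,0],[0,0,0,-1.3,0,0,0],[0,0,0,-1.3,0,0,0]]]'
python3 -m inch '[[[0,0,0,-1.3,0,0,0],[0,0,0,-1.3,0,0,0],[0,0,0,-1.3,0,0,0],[0,0,0,-1.3,0,0,0],[0,0,0,-1.3,0,0,0],[0,0,0,-1.3,0,0,0],[0,0,0,-1.3,0,0,0],[0,0,0,-1.3,0,0,0]]]'
python3 -m inch '[[[0,0,0,-1.3,0,0,0],[0,0,0,-1.3,0,0,0],[0,0,0,-1.3,0,0,0],[0,0,0,-1.3,0,0,0],[0,0,0,-1.3,0,0,0],[0,0,0,-1.3,0,0,0],[0,0,0,-1.3,0,0,0],[0,0,0,-1.3,0,0,0]]]'
```

```text
time: 6.8
ee_pos: [0.4958, 0.1606, 0.0479]
tcp_rot: [180.0, -0.0, -175.1]
wrist_force: [0.5, 1.3, 4.4]
opening: 0.0
grasp_force: 2.1
time: 7.8
ee_pos: [0.4959, 0.1605, 0.0584]
tcp_rot: [-180.0, -0.0, -175.1]
wrist_force: [-3.3, 0.4, 3.3]
opening: -0.0002
grasp_force: 1.9
time: 8.8
ee_pos: [0.496, 0.1606, 0.0688]
tcp_rot: [180.0, 0.0, -175.1]
wrist_force: [-3.1, -0.3, 3.5]
opening: -0.0002
grasp_force: 1.6
```

```bash
python3 -m inch '[[[0,0,0,-1,0,0,0],[0,0,0,-1,0,0,0],[0,0,0,-1,0,0,0],[0,0,0,-1,0,0,0],[0,0,0,-1,0,0,0],[0,0,0,-1,0,0,0],[0,0,0,-1,0,0,0],[0,0,0,-1,0,0,0]]]'
python3 -m inch '[[[0,0,0,-1,0,0,0],[0,0,0,-1,0,0,0],[0,0,0,-1,0,0,0],[0,0,0,-1,0,0,0],[0,0,0,-1,0,0,0],[0,0,0,-1,0,0,0],[0,0,0,-1,0,0,0],[0,0,0,-1,0,0,0]]]'
python3 -m inch '[[[0,0,0,-1,0,0,0],[0,0,0,-1,0,0,0],[0,0,0,-1,0,0,0],[0,0,0,-1,0,0,0],[0,0,0,-1,0,0,0],[0,0,0,-1,0,0,0],[0,0,0,-1,0,0,0],[0,0,0,-1,0,0,0]]]'
```

```text
time: 9.8
ee_pos: [0.4959, 0.1605, 0.0767]
tcp_rot: [-180.0, -0.0, -175.1]
wrist_force: [-1.9, 0.2, 2.9]
opening: 0.0002
grasp_force: 1.3
time: 10.8
ee_pos: [0.4962, 0.1606, 0.0849]
tcp_rot: [180.0, 0.0, -175.1]
wrist_force: [0.9, -0.2, 1.1]
opening: -0.0002
grasp_force: 0.9
time: 11.8
ee_pos: [0.4959, 0.1605, 0.0927]
tcp_rot: [-180.0, -0.0, -175.1]
wrist_force: [-1.8, 0.8, -0.6]
opening: 0.0001
grasp_force: 0.0
```

Off the paddle; I'll move clear (up, then outboard towards the robot's left) and check.

```bash
python3 -m inch '[[[0,0,0,-20,0,0,0],[0,0,0,-40,0,0,0],[0,0,0,-40,0,0,0],[0,15,15,-20,0,0,0],[0,30,30,0,0,0,0],[0,30,30,0,0,0,0],[0,15,15,0,0,0,0],[0,0,0,0,0,0,0]]]'
python3 -m inch '[[[0,0,0,0,0,0,0],[0,0,0,0,0,0,0],[0,0,0,0,0,0,0],[0,0,0,0,0,0,0]]]'
python3 - <<'E'
from h import *
C={n:viewer.camera(n) for n in("side","top")}
ims=[]
for n,(u,v) in (("side",(330,210)),("top",(310,195))):
  im=C[n]["pixels"][:,:,::-1].copy()
  ims.append(cv2.resize(im[v-80:v+80,u-80:u+80],(400,400),interpolation=cv2.INTER_CUBIC))
cv2.imwrite("pics/end.png",np.hstack(ims))
E
```

```text
time: 12.8
ee_pos: [0.3978, 0.2432, 0.213]
tcp_rot: [180.0, 0.0, -174.9]
wrist_force: [0.6, -0.2, -0.5]
opening: -0.0002
grasp_force: 0.0
time: 13.3
ee_pos: [0.3988, 0.2422, 0.2126]
tcp_rot: [-180.0, -0.0, -175.1]
wrist_force: [-0.2, -0.8, -0.9]
opening: 0.0004
grasp_force: 0.0
```

View pics/end.png

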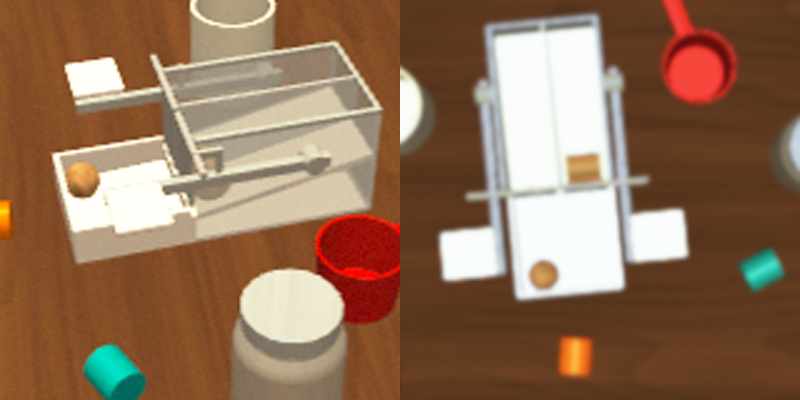

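The ball rests in the tray (top crop (544,274)). The left lid is shut, the lever is up, the cork is still in its chute (583,167), and the bystanders have not moved.

```bash
python3 -c "
from workcell import bot
print(bot.job_done())"
```

```text
the job is handed in; nothing more can be done
None
```

The job is handed in: I pressed the left lever to its stop, the ball rolled into the front tray, and I eased the lever up over about 5 s so the lid shut. The cork is still behind its own lid, the mug, measuring cup and jar are where they were, and the arm is clear (about 13 s of the 38 s used).

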